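# Load the sample carrier, short tubes first

## Robot

A 7-joint arm with a two-finger parallel gripper is mounted at the origin on a cart in front of the work surface, level with it; the furniture and walls round the work are solid. World frame = base frame: x ahead of the robot, y to its left, z up, the work surface at z = 0. Lengths are in m, angles in rad, forces in N, time in s.
With the tool pointing down it reaches from about 0.4 to 0.85 m from the base axis. Payload 10.4 kg.
Tool frame: the origin (TCP) lies at the very end of the fingers, on their centre line; the grasp point (between the pads) lies 19 mm behind it (r.pinch_z is the distance from the TCP to the grasp point, in m); z points along the fingers, y is the line along which they close (so a half turn about z gives the same grasp; the last joint's range is limited). The gripper opens to 87 mm and grips with 3 to 60 N. Pads are 19 mm wide; open, the fingers measure 117 mm over their backs; the gripper's body (75 mm by 190 mm) begins 51 mm behind the grasp point.
Start: joints at [1.186, 0.332, -0.065, 1.46, 0.022, 1.35, -0.088], TCP at [0.221, -0.585, 0.223] pointing down, gripper open.
Joint ranges: [-2.6, 2.6], [-0.5, 2.12], [-1.47, 1.34], [0.16, 2.42], [-1.27, 4.41], [0.06, 2.06], [-2.6, 2.6]. Speed limits (rad/s): [2.22, 2.22, 2.79, 2.79, 3.14, 3.14, 3.14].

## Interface

Orientations are given as a unit quaternion [x, y, z, w].
In Python, from bench import sensors, vision, r gives the robot as it stands.
- The arm moves only by the shell command python3 -m crank 'ROWS' [OPENING] [FORCE]. ROWS is JSON, a list of rows, each a list of 2 entries, a list of its own where there are three numbers: the shift along the tool's x, y, z normalised to -1 to 1, where 1 is 3 cm, then the turn about the tool's z normalised to -1 to 1, where 1 is 8 degrees. A call has 1 to 12 rows; each row shifts and turns the commanded pose from where the row before left it, along the tool's axes as they then stand; what a row does not reach is not made up. A row lasts 1/8 s, in which the tool goes at most 62.5 mm and 10.7 degrees, less where a joint would pass 70% of its speed; a pose out of reach is approached as far as the arm can. A call with a number of a shift or a turn outside -1 to 1 is refused whole. A call with a gripper value outside its range is refused whole. OPENING is the opening, from 0 (shut) to 1 (fully open), set as the call begins (- or left out, the last holds). The fingers move at their own pace and stop on an object; FORCE is the grip in N (left out, the last holds). Time passes only in rows, so rows that do not move let the fingers close. It gives the time, the measured TCP pose, the force, the opening and the grip force at its end, in the units of the state.
- sensors.read_state(): the state, without advancing time (a new reading comes with each control period).
- vision.camera(name): name is "scene" or "top" or "wrist"; returns the picture (400x640x3 uint8, red, green, blue); there is no depth.
- vision.camera_model(name): a dict with "vertical_fov" (degrees; the focal length in pixels is half the picture's height over the tangent of half this angle, whatever the lens; pixels are square), "cx", "cy" (the principal point, pixels), "dist" ([k1, k2, p1, p2, k3] as OpenCV has them; the pictures are not rectified), "camera_from_world" (4x4, takes a point from world to camera coordinates); the wrist camera has in their place "hand_eye" (4x4, takes a point from camera to tool coordinates, whose origin is the TCP and whose axes are the flange's). Camera axes: x right, y down, z forward; pixel columns grow to the right and rows downward; lengths in m; the calibration is good to about 2 mm. A picture is of the moment at which its call begins: read the wrist's pose just before it. camera_model takes no time and is no camera call.
- r.close_job(): hands the job in; it is judged then, once.
The state is a dict: "time": time; "joint_positions": joint angles; "joint_vel": joint speeds; "joint_torque": joint torques, N m; "ee_pos": TCP position; "eef_rot": TCP orientation; "ft_force": force on the tool from outside, world axes, zero at the start; "torque": the same for the moment, N m; "width": finger opening in m; "grip_force": force on a finger pad.
Only numpy, scipy, OpenCV 4.12 (cv2) and the standard library are available. Lean on these libraries where they do the work, as an engineer would, in place of code of your own. Each camera call takes 0.05 s, during which the arm holds its last target. There are 200 camera calls.

## Task

Move the four screw-capped tubes one at a time from the bench rack to the empty carrier, each into the adapter block whose well is bored for its size (narrowest tube, narrowest well, and so on up), pushed right down and standing upright. Load them from the shortest to the tallest, so that no tall tube stands in the way of the next one, and never lay or tip a tube over, for they hold samples.

Things in the scene. Friction and masses are not known exactly. Their poses are not given: they have to be found in the camera images.
- vial_mid (a point): the vial, the shortest of the four: a frosted white, flat-footed, round plastic tube with a ribbed white screw cap. 60 mm tall, body 19 mm across, cap 22 mm across and 14 mm high (fixed on), its foot bevelled by about 3 mm and weighted, 16 g, give or take a third. The point is its centre, half-way up (30 mm below the cap's top); z runs up its axis. At the start it stands upright and loose in a well 32 mm deep in the bench rack, 28 mm of it above the block's top
- small_tube_mid (a point): the small tube, the second shortest of the four: a frosted white, flat-footed, round plastic tube with a ribbed white screw cap. 76 mm tall, body 26 mm across, cap 30 mm across and 15 mm high (fixed on), its foot bevelled by about 3 mm and weighted, 26 g, give or take a third. The point is its centre, half-way up (38 mm below the cap's top); z runs up its axis. At the start it stands upright and loose in a well 36 mm deep in the bench rack, 40 mm of it above the block's top
- medium_tube_mid (a point): the medium tube, the second tallest of the four: a frosted white, flat-footed, round plastic tube with a ribbed white screw cap. 96 mm tall, body 31 mm across, cap 35 mm across and 17 mm high (fixed on), its foot bevelled by about 3 mm and weighted, 45 g, give or take a third. The point is its centre, half-way up (48 mm below the cap's top); z runs up its axis. At the start it stands upright and loose in a well 38 mm deep in the bench rack, 58 mm of it above the block's top
- big_tube_mid (a point): the big tube, the tallest of the four: a frosted white, flat-footed, round plastic tube with a ribbed white screw cap. 118 mm tall, body 37 mm across, cap 41 mm across and 18 mm high (fixed on), its foot bevelled by about 3 mm and weighted, 70 g, give or take a third. The point is its centre, half-way up (59 mm below the cap's top); z runs up its axis. At the start it stands upright and loose in a well 34 mm deep in the bench rack, 84 mm of it above the block's top
- well_vial (a point): the well for the vial: the empty round well, 28 mm in bore, 32 mm deep with a flat floor, its mouth flared to about 36 mm, in the middle of one of the carrier's four blue adapter blocks. The point is the centre of the mouth, level with the block's flat top, 52 mm above the worktop; z up, x and y along the block's sides, y along the row. The vial fully home stands 28 mm out of it, its centre 2 mm below this point
- well_small_tube (a point): the well for the small tube: the empty round well, 34 mm in bore, 36 mm deep with a flat floor, its mouth flared to about 42 mm, in the middle of one of the carrier's four blue adapter blocks. The point is the centre of the mouth, level with the block's flat top, 52 mm above the worktop; z up, x and y along the block's sides, y along the row. The small tube fully home stands 40 mm out of it, its centre 2 mm above this point
- well_medium_tube (a point): the well for the medium tube: the empty round well, 39 mm in bore, 38 mm deep with a flat floor, its mouth flared to about 47 mm, in the middle of one of the carrier's four blue adapter blocks. The point is the centre of the mouth, level with the block's flat top, 52 mm above the worktop; z up, x and y along the block's sides, y along the row. The medium tube fully home stands 58 mm out of it, its centre 10 mm above this point
- well_big_tube (a point): the well for the big tube: the empty round well, 45 mm in bore, 34 mm deep with a flat floor, its mouth flared to about 53 mm, in the middle of one of the carrier's four blue adapter blocks. The point is the centre of the mouth, level with the block's flat top, 52 mm above the worktop; z up, x and y along the block's sides, y along the row. The big tube fully home stands 84 mm out of it, its centre 25 mm above this point
- bench_rack: the grey bench rack that the tubes stand in at the start: a low tray, 82 x 306 mm, fixed, carrying a row of four blue blocks, 73 mm square with wells 74 mm apart, tops 52 mm above the worktop. Origin: centre of its underside; y along the row, z up
- carrier: the aluminium carrier to be filled: a low tray, 69 x 254 mm, fixed, with a steel rod handle at each end that reaches 22 mm beyond it and 44 mm up, carrying a close row of four blue adapter blocks, 60 mm square with wells 61 mm apart, tops 52 mm above the worktop. The blocks look alike but for the bore of their wells and stand in any order. Origin: centre of its underside; y along the row, z up
There are look-alikes about, which are no part of the job. What is shaped like the part that bears small_tube_mid but pink is not meant.

How it is judged:
By the outcome, as a careful person would: the job done as asked, in the order asked, and still so for the second after the job is handed in, with the robot touching nothing.
It also fails if it takes over 112 s, if anything falls off the work surface, if the arm or the gripper's body presses on something with over 40 N, if the wrist force passes 120 N, or if a joint passes its speed limit or range.

## Working session

There is one attempt and no reset: what is moved stays moved. The work goes in short steps, Python scripts to look and compute and a shell command to move; the robot and the scene stay as the last step left them, time stands still between calls to the robot, and variables do not carry over. Pictures are saved under pics/ and viewed, at most 19 in all, crops included, and the job is handed in when it is done.

```bash
mkdir -p pics; ls; python3 - <<'E'
from bench import sensors, vision, r
import cv2,numpy as np
np.set_printoptions(precision=4,suppress=True)
s=sensors.read_state();print({k:np.round(v,3) for k,v in s.items()})
for n in ("scene","top","wrist"):
    im=vision.camera(n);cv2.imwrite(f"pics/{n}0.png",im[:,:,::-1]);print(n,vision.camera_model(n))
E
```

```text
pics
{'time': np.float64(0.0), 'joint_positions': array([ 1.186,  0.333, -0.065,  1.461,  0.022,  1.35 , -0.089]), 'joint_vel': array([-0.001, -0.   , -0.001,  0.   ,  0.001, -0.001,  0.001]), 'joint_torque': array([  0.001, -62.325,   0.025, -38.99 ,  -0.061,   0.04 ,   0.   ]), 'ee_pos': array([ 0.221, -0.584,  0.222]), 'eef_rot': array([ 0.984,  0.18 , -0.   , -0.001]), 'ft_force': array([ 0.334, -1.279,  0.417]), 'torque': array([0.012, 0.019, 0.01 ]), 'grip_force': np.float64(0.0), 'width': np.float64(0.087)}
scene {'vertical_fov': 53.303410049487795, 'cx': 322.8512093539407, 'cy': 205.8347620224738, 'dist': array([-0.0528,  0.    ,  0.    ,  0.    ,  0.    ]), 'camera_from_world': array([[-0.7306, -0.6828,  0.0075,  0.3769],
       [-0.3427,  0.3572, -0.8689,  0.2537],
       [ 0.5906, -0.6374, -0.495 ,  0.7013],
       [ 0.    ,  0.    ,  0.    ,  1.    ]])}
top {'vertical_fov': 43.40777071254887, 'cx': 324.3768104817315, 'cy': 204.04727787285935, 'dist': array([-0.1622,  0.    ,  0.    ,  0.    ,  0.    ]), 'camera_from_world': array([[-0.012 , -0.9999, -0.0025,  0.0028],
       [-0.9911,  0.0122, -0.1325,  0.5113],
       [ 0.1326,  0.0009, -0.9912,  1.4602],
       [ 0.    ,  0.    ,  0.    ,  1.    ]])}
wrist {'vertical_fov': 60.17736227481562, 'cx': 321.8600860892757, 'cy': 201.44657605914145, 'dist': array([-0.0658,  0.    ,  0.    ,  0.    ,  0.    ]), 'hand_eye': array([[-0.001 , -0.9597, -0.281 ,  0.0785],
       [ 1.    , -0.001 , -0.0002, -0.0001],
       [-0.0001, -0.281 ,  0.9597, -0.1624],
       [ 0.    ,  0.    ,  0.    ,  1.    ]])}
```

View pics/top0.png

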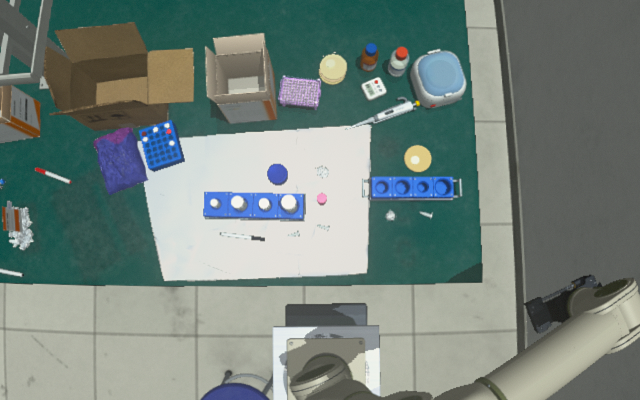

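View pics/scene0.png

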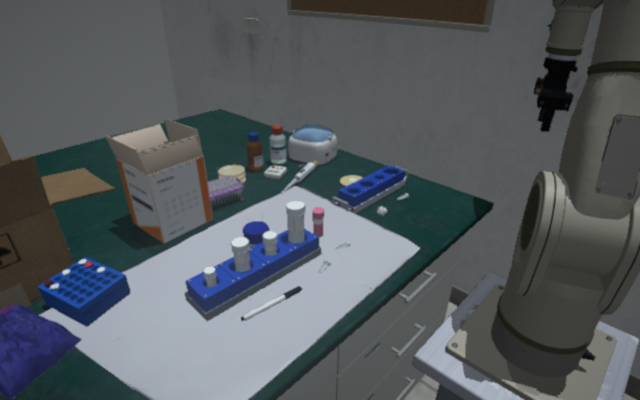

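The top view shows the rack centred near (254,206). Its caps run vial (214,203), medium (238,202), small (264,203), big (289,203). The pink decoy is at (321,199), and the carrier wells are at (380..445,188). The scene view agrees with that order.

```bash
cat > h.py <<'E'
import cv2,numpy as np
from bench import sensors,vision,r
from scipy.spatial.transform import Rotation as Ro
np.set_printoptions(precision=4,suppress=True)
def shot(n,save=None):
    s=sensors.read_state();im=vision.camera(n)
    if save: cv2.imwrite(f"pics/{save}.png",im[:,:,::-1])
    return s,im
def cam(n,s):
    m=vision.camera_model(n);f=200/np.tan(np.radians(m["vertical_fov"])/2)
    K=np.array([[f,0,m["cx"]],[0,f,m["cy"]],[0,0,1]])
    if n=="wrist":
        T=np.eye(4);T[:3,:3]=Ro.from_quat(s["eef_rot"]).as_matrix();T[:3,3]=s["ee_pos"];W=T@np.array(m["hand_eye"])
    else: W=np.linalg.inv(m["camera_from_world"])
    return K,np.array(m["dist"]),W
def onplane(n,s,px,z):
    K,d,W=cam(n,s)
    p=cv2.undistortPoints(np.array(px,float).reshape(-1,1,2),K,d)[:,0]
    D=np.c_[p,np.ones(len(p))]@W[:3,:3].T
    return W[:3,3]+D*((z-W[2,3])/D[:,2:])
def project(n,s,P):
    K,d,W=cam(n,s);C=np.linalg.inv(W)
    return cv2.projectPoints(np.array(P,float).reshape(-1,1,3),cv2.Rodrigues(C[:3,:3])[0],C[:3,3],K,d)[0][:,0]
def yaw(s): 
    x=Ro.from_quat(s["eef_rot"]).as_matrix()[:,0]; return np.degrees(np.arctan2(x[1],x[0]))
def rows(s,target,yawt=None):
    "total tool-axis shift in row units (30 mm), turn in 8 deg units"
    R=Ro.from_quat(s["eef_rot"]).as_matrix()
    return (np.array(target)-s["ee_pos"])@R/0.03, None if yawt is None else -(yawt-yaw(s))/8
E
python3 - <<'E'
from h import *
s,im=shot("top")
hsv=cv2.cvtColor(im,cv2.COLOR_RGB2HSV)
blue=cv2.inRange(hsv,(105,150,60),(125,255,255))
for n,(x0,y0,x1,y1) in {"rack":(195,187,310,225),"carrier":(368,172,456,205)}.items():
    m=np.zeros_like(blue);m[y0:y1,x0:x1]=blue[y0:y1,x0:x1]
    rect=cv2.minAreaRect(cv2.findNonZero(m));b=onplane("top",s,cv2.boxPoints(rect),.052)
    print(n,rect,b[:,:2],b.mean(0),[np.linalg.norm(b[i]-b[i-1]) for i in (1,2)])
white=cv2.inRange(hsv,(0,0,150),(180,60,255));white[:190]=0;white[216:]=0;white[:,:206]=0;white[:,303:]=0
for i,(n,st,c) in enumerate(zip(*cv2.connectedComponentsWithStats(white)[2:3],cv2.connectedComponentsWithStats(white)[2],cv2.connectedComponentsWithStats(white)[3])):
    if i and st[4]>15: print(st,c,[onplane("top",s,[c],.052+h)[0] for h in (.028,.04,.058,.084)])
E
```

```text
rack ((253.15365600585938, 204.85385131835938), (98.11933135986328, 23.892534255981445), 1.432096242904663) [[0.4789 0.3537]
 [0.5504 0.3533]
 [0.5391 0.0607]
 [0.4684 0.0629]] [0.5092 0.2077 0.052 ] [np.float64(0.07153589692449304), np.float64(0.2928444333499918)]
carrier ((412.5, 186.5), (21.0, 81.0), 90.0) [[ 0.591  -0.1456]
 [ 0.5888 -0.3893]
 [ 0.5253 -0.3861]
 [ 0.5281 -0.144 ]] [ 0.5583 -0.2662  0.052 ] [np.float64(0.24365686857185695), np.float64(0.06356744113520045)]
[206 190  97   4 294] [260.6327 191.1122] [array([0.5453, 0.181 , 0.08  ]), array([0.5433, 0.1794, 0.092 ]), array([0.5404, 0.1771, 0.11  ]), array([0.5362, 0.1737, 0.136 ])]
[281 195  16  16 192] [288.2812 202.099 ] [array([0.5121, 0.1007, 0.08  ]), array([0.5104, 0.0998, 0.092 ]), array([0.5079, 0.0985, 0.11  ]), array([0.5043, 0.0965, 0.136 ])]
[231 196  14  13 135] [237.1556 201.837 ] [array([0.5147, 0.2493, 0.08  ]), array([0.513 , 0.2472, 0.092 ]), array([0.5105, 0.244 , 0.11  ]), array([0.5069, 0.2394, 0.136 ])]
[210 199   9   9  55] [213.9091 202.5273] [array([0.5136, 0.3177, 0.08  ]), array([0.5119, 0.315 , 0.092 ]), array([0.5094, 0.3109, 0.11  ]), array([0.5058, 0.3051, 0.136 ])]
[259 198  11  12 101] [263.8317 203.2475] [array([0.5096, 0.1715, 0.08  ]), array([0.508, 0.17 , 0.092]), array([0.5055, 0.1678, 0.11  ]), array([0.502 , 0.1646, 0.136 ])]
```

```bash
python3 -m crank '[[[0,0,0],-0.95],[[0,0,-0.2],-0.95],[[0,0,-0.2],-0.95],[[0,0,-0.2],-0.95],[[0,0,-0.2],-0.95],[[0,0,-0.2],-0.95],[[0,0,0],-0.95],[[0,0,0],-0.95],[[0,0,0],-0.95]]' 1 && python3 -m crank '[[[0.85,0.93,0],0],[[0.85,0.93,0],0],[[0.85,0.93,0],0],[[0.85,0.93,0],0],[[0.85,0.93,0],0],[[0.85,0.93,0],0],[[0.85,0.93,0],0],[[0.85,0.93,0],0],[[0.85,0.93,0],0],[[0.85,0.93,0],0],[[0.85,0.93,0],0],[[0.85,0.93,0],0]]'; python3 -m crank '[[[0,0,0],0],[[0,0,0],0]]'
python3 - <<'E'
from h import *
s,im=shot("wrist","w1");print(s["ee_pos"],yaw(s),s["time"])
t,im=shot("top","t1")
print(project("wrist",s,[[.558,-.266+k*.0305,.052] for k in (-3,-1,1,3)]))
E
```

```text
time: 1.32
ee_pos: [0.2212, -0.5844, 0.2523]
eef_rot: [0.711, 0.703, 0.0, -0.0]
ft_force: [0.7, 0.4, -0.5]
width: 0.0871
grip_force: 0.0
time: 2.82
ee_pos: [0.5614, -0.2829, 0.2524]
eef_rot: [0.713, 0.702, -0.0, -0.0]
ft_force: [0.2, -0.7, 1.0]
width: 0.0872
grip_force: 0.0
time: 3.08
ee_pos: [0.5602, -0.2843, 0.2523]
eef_rot: [0.713, 0.702, -0.0, -0.0]
ft_force: [0.3, -0.6, -0.3]
width: 0.0871
grip_force: 0.0
[ 0.5602 -0.2843  0.2523] 89.10446895458354 3.075
[[320.1398 239.3211]
 [319.1228 186.977 ]
 [318.0196 129.7581]
 [316.8333  67.6807]]
```

View pics/w1.png

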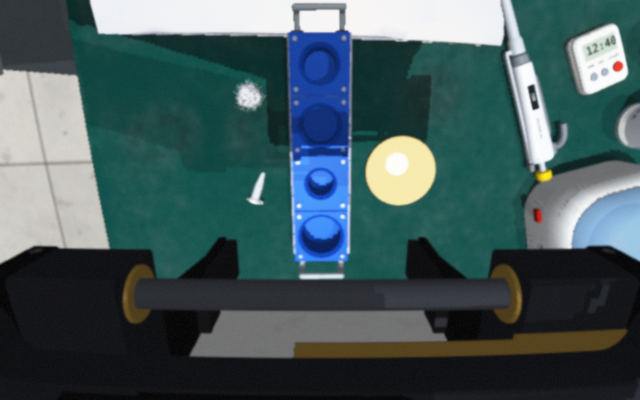

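The carrier runs vertically in the wrist view, with +y up. Its wells are at about (320,64), (321,124), (320,183) and (322,236); the one at (320,183) is clearly the narrowest. I'll enlarge a crop to measure the bores.

```bash
python3 - <<'E'
import cv2,numpy as np
im=cv2.imread("pics/w1.png")[25:270,280:362]
g=cv2.resize(im,None,fx=2.4*3/3,fy=2.4,interpolation=cv2.INTER_CUBIC)
l=cv2.createCLAHE(4,(4,4)).apply(g.max(2))
cv2.imwrite("pics/w1c.png",np.hstack([g,cv2.cvtColor(l,cv2.COLOR_GRAY2BGR)]))
E
```

```text
(no output)
```

View pics/w1c.png

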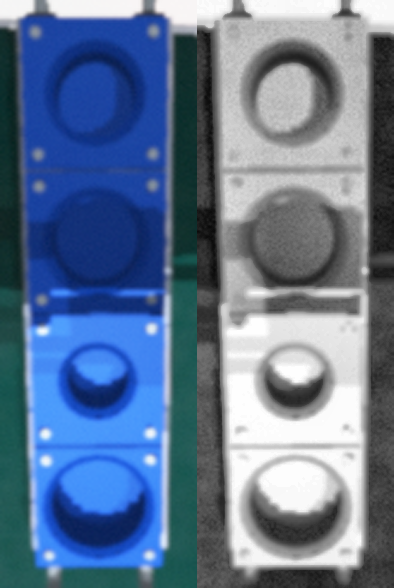

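```bash
python3 -m crank '[[[0.9,0,0],0],[[0.9,0,0],0],[[0.9,0,0],0],[[0.6,0,0],0],[[0,0,0],0]]'
python3 - <<'E'
from h import *
s,im=shot("wrist","w2");print(s["ee_pos"],yaw(s),s["time"])
p=project("wrist",s,[[.558,-.266+k*.0305,.052] for k in (-3,-1,1,3)]);print(p)
y0=int(p[3,1])-50; c=im[max(0,y0):max(0,y0)+180,270:370,::-1]
g=cv2.resize(c,None,fx=3.3,fy=3.3,interpolation=cv2.INTER_CUBIC)
cv2.imwrite("pics/w2c.png",g);print(max(0,y0))
E
```

```text
time: 3.8
ee_pos: [0.5621, -0.1841, 0.2529]
eef_rot: [0.712, 0.702, 0.0, 0.0]
ft_force: [-0.1, -1.0, 0.3]
width: 0.0874
grip_force: 0.0
[ 0.5621 -0.1841  0.2529] 89.1948196504515 3.8
[[319.6177 314.9346]
 [318.726  270.2093]
 [317.7562 220.9713]
 [316.7065 166.9712]]
116
```

View pics/w2c.png

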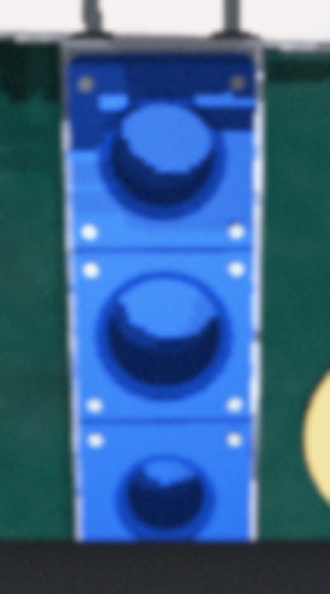

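Crop w2c shows the mouth of the second well (163,335) wider than the first (161,160), even though it is farther away. From +y to -y the wells are therefore small, medium, vial, big. Next I compute the well positions.

```bash
python3 - <<'E'
from h import *
q=lambda y:Ro.from_euler("z",np.radians(y))*Ro.from_euler("x",np.pi)
for p,y,px in [([.5602,-.2843,.2523],89.1,[(319.6,63.8),(320.4,123.3),(320.8,183.8),(320.8,235)]),([.5621,-.1841,.2529],89.2,[(318.8,164.5),(319.5,217.5),(320.3,266.6)])]:
    s={"ee_pos":np.array(p),"eef_rot":q(y).as_quat()}
    print(onplane("wrist",s,px,.052))
s=sensors.read_state();print(rows(s,[.505,.22,.25],88))
E
```

```text
[[ 0.561  -0.1708  0.052 ]
 [ 0.5608 -0.2289  0.052 ]
 [ 0.56   -0.2929  0.052 ]
 [ 0.559  -0.3522  0.052 ]]
[[ 0.5602 -0.1718  0.052 ]
 [ 0.5599 -0.2313  0.052 ]
 [ 0.5598 -0.2917  0.052 ]]
(array([13.4846, -2.1084,  0.0793]), np.float64(0.13870131122060236))
```

```bash
python3 -m crank '[[[1,-0.1,0],0],[[1,-0.1,0],0],[[1,-0.1,0],0],[[1,-0.1,0],0],[[1,-0.1,0],0],[[1,-0.1,0],0],[[1,-0.1,0],0],[[1,-0.1,0],0],[[1,-0.1,0],0],[[1,-0.1,0],0],[[1,-0.1,0],0],[[1,-0.1,0],0]]' && python3 -m crank '[[[1,-0.1,0],0.1],[[1,-0.1,0],0.1],[[1,-0.1,0],0],[[1,-0.1,0],0],[[0.5,0,0],0],[[0,0,0],0],[[0,0,0],0]]'
cat >> h.py <<'E'
def caps(s,im,h):
    hsv=cv2.cvtColor(im,cv2.COLOR_RGB2HSV)
    w=cv2.inRange(hsv,(0,0,110),(180,70,255))
    n,l,st,c=cv2.connectedComponentsWithStats(w)
    for i in range(1,n):
        if 150<st[i,4]<15000 and st[i,1]<240: print(st[i],c[i],onplane("wrist",s,[c[i]],.052+h)[0])
E
python3 - <<'E'
from h import *
s,im=shot("wrist","w3");print(s["ee_pos"],yaw(s),s["time"]);print(project("wrist",s,[[.5136,.3177,.08]]))
caps(s,im,.028)
E
```

```text
time: 5.35
ee_pos: [0.5325, 0.175, 0.2525]
eef_rot: [0.713, 0.701, -0.0, 0.0]
ft_force: [0.5, 0.2, -1.0]
width: 0.0869
grip_force: 0.0
time: 6.22
ee_pos: [0.525, 0.3095, 0.2524]
eef_rot: [0.723, 0.691, -0.0, 0.0]
ft_force: [0.5, -0.3, 0.2]
width: 0.0875
grip_force: 0.0
[0.525  0.3095 0.2524] 87.42301446448283 6.225
[[308.7614 174.1873]]
[   0    0   29   59 1429] [11.9153 30.1945] [0.2389 0.472  0.08  ]
[  23    0   73   55 3401] [58.9409 25.3517] [0.2889 0.4708 0.08  ]
[490   7  15  19 213] [497.0798  15.7324] [0.6913 0.4564 0.08  ]
[  34   52   70   41 2079] [70.3531 70.9466] [0.2921 0.4293 0.08  ]
[  0  59  37  36 715] [19.7524 72.8559] [0.2382 0.4325 0.08  ]
[  47  102   62   57 2585] [ 80.1965 129.9772] [0.2902 0.3735 0.08  ]
[  60  164   62   29 1113] [ 93.9452 181.2435] [0.293  0.3213 0.08  ]
[   0  193  125   69 4104] [ 48.4449 219.4995] [0.2304 0.2824 0.08  ]
[294 235  36  33 954] [311.1677 251.0514] [0.5114 0.235  0.08  ]
```

View pics/w3.png

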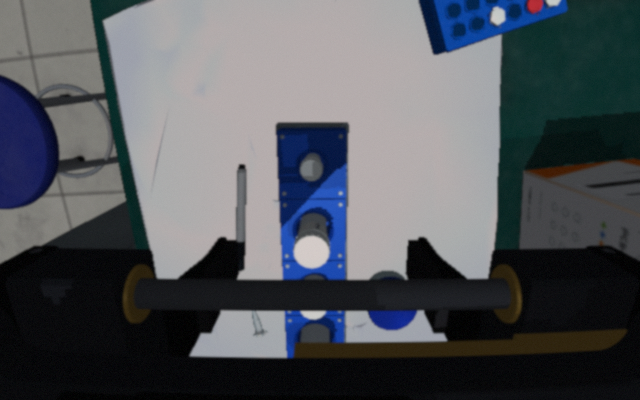

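The vial's cap top is at about (311,172), within 2 px of the prediction. The medium cap is at (312,251). Going down to grasp.

```bash
python3 -m crank '[[[0.28,-0.35,0.5],0],[[0,0,1],0],[[0,0,1],0],[[0,0,1],0],[[0,0,1],0],[[0,0,1],0],[[0,0,0.7],0],[[0,0,0.35],0],[[0,0,0],0],[[0,0,0],0]]' 1
python3 - <<'E'
from h import *
s,im=shot("wrist","w4");print(s["ee_pos"],yaw(s),s["time"]);print(project("wrist",s,[[.515,.318,.08]]),project("wrist",s,[s["ee_pos"]]))
E
```

```text
time: 7.52
ee_pos: [0.5146, 0.3205, 0.0571]
eef_rot: [0.722, 0.692, 0.001, 0.0]
ft_force: [-0.2, -0.5, -0.2]
width: 0.0871
grip_force: 0.0
[0.5146 0.3205 0.0571] 87.5266309460795 7.525
[[320.6426 284.4886]] [[319.6664 257.6672]]
```

View pics/w4.png

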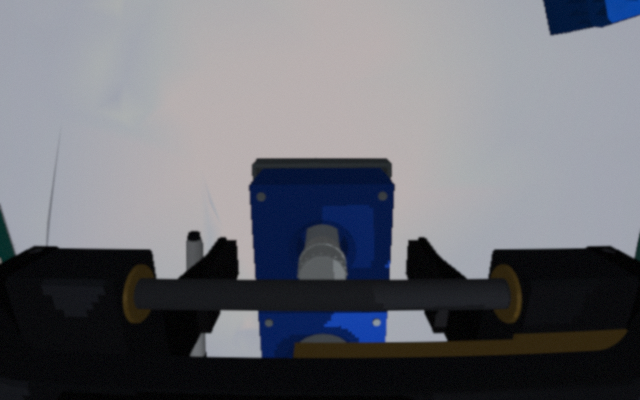

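The fingers straddle the cap, which sits at about (323,265), so I'm closing.

```bash
python3 -m crank '[[[-0.07,0,0.02],0],[[0,0,0],0],[[0,0,0],0],[[0,0,0],0],[[0,0,0],0],[[0,0,0],0]]' 0 15;  python3 -m crank '[[[0,0,-0.5],0],[[0,0,-0.8],0],[[0,0,-1],0],[[0,0,-1],0],[[0,0,-1],0],[[0,0,-1],0],[[0,0,0],0]]'
python3 - <<'E'
from h import *
s,im=shot("wrist","w5");s,im=shot("scene","s5");cv2.imwrite("pics/s5c.png",cv2.resize(im[60:320,160:480,::-1],None,fx=2,fy=2))
print(s["width"],s["grip_force"])
E
```

```text
time: 8.32
ee_pos: [0.514, 0.3179, 0.0554]
eef_rot: [0.722, 0.692, 0.0, 0.0]
ft_force: [0.3, -0.5, -0.5]
width: 0.0348
grip_force: 0.0
time: 9.2
ee_pos: [0.5147, 0.319, 0.218]
eef_rot: [0.722, 0.692, 0.002, 0.001]
ft_force: [-0.4, 0.7, -0.5]
width: 0.0205
grip_force: 15.0
0.02067500500009173 14.998033940792084
```

View pics/s5c.png

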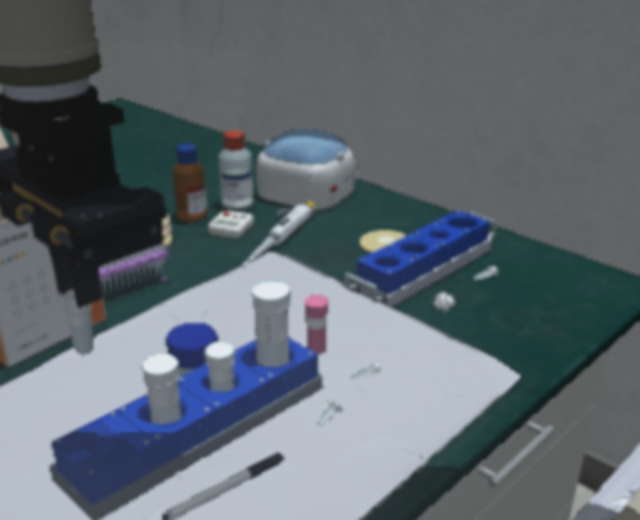

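The vial has left the rack and hangs upright from the fingers, its foot at about (83,352) in the crop. The fingers were still closing as I lifted, so I'm checking how high the grip is.

```bash
python3 - <<'E'
from h import *
s=sensors.read_state()
x,y,_=s["ee_pos"];print(s["ee_pos"])
for z in (.15,.16,.17,.18,.19,.2,.21,.218,.24): print(z,project("scene",s,[[x,y,z]]))
im=cv2.imread("pics/s5.png");cv2.imwrite("pics/s5d.png",cv2.resize(im[180:250,160:240],None,fx=7,fy=7,interpolation=cv2.INTER_CUBIC))
E
```

```text
[0.514  0.3179 0.2149]
0.15 [[205.9769 238.9385]]
0.16 [[205.2138 234.4013]]
0.17 [[204.4418 229.8008]]
0.18 [[203.6608 225.136 ]]
0.19 [[202.8708 220.4057]]
0.2 [[202.0716 215.6087]]
0.21 [[201.2631 210.744 ]]
0.218 [[200.6095 206.8025]]
0.24 [[198.7806 195.7305]]
```

View pics/s5d.png

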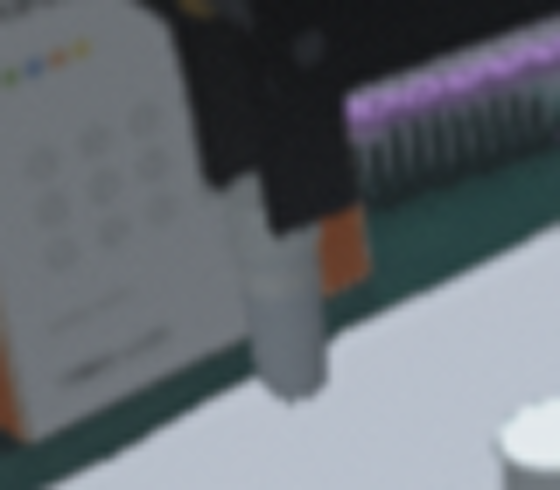

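```bash
python3 -m crank '[[[-0.3,0.12,-0.3],0],[[-0.7,0.12,-0.3],0],[[-1,0.12,0],0],[[-1,0.12,0],0],[[-1,0.12,0],0],[[-1,0.12,0],0],[[-1,0.12,0],0],[[-1,0.12,0],0],[[-1,0.12,0],0],[[-1,0.12,0],0],[[-1,0.12,0],0],[[-1,0.12,0],0]]'
python3 -m crank '[[[-1,0.12,0],0],[[-1,0.12,0],0],[[-1,0.12,0],0],[[-1,0.12,0],0],[[-1,0.12,0],0],[[-1,0.12,0],0],[[-1,0.12,0],0],[[-1,0.12,0],0],[[-0.8,0.12,0],0],[[-0.5,0,0],0],[[0,0,0],-0.2],[[0,0,0],0]]'
python3 - <<'E'
from h import *
s,im=shot("wrist","w6");print(s["ee_pos"],yaw(s),s["time"],s["width"],s["grip_force"])
print(rows(s,[.560,-.292,.1],89.4))
E
```

```text
time: 10.8
ee_pos: [0.5426, -0.0154, 0.2324]
eef_rot: [0.722, 0.692, -0.0, -0.0]
ft_force: [-0.5, -0.1, -0.6]
width: 0.0201
grip_force: 15.0
time: 12.3
ee_pos: [0.5636, -0.2925, 0.2326]
eef_rot: [0.712, 0.703, 0.0, -0.0]
ft_force: [0.3, -0.1, 0.1]
width: 0.0208
grip_force: 15.0
[ 0.5636 -0.2925  0.2326] 89.25948051943256 12.3 0.02079305403633053 14.998026341199875
(array([ 0.0115, -0.1202,  4.4197]), np.float64(-0.017564935070931043))
```

View pics/w6.png

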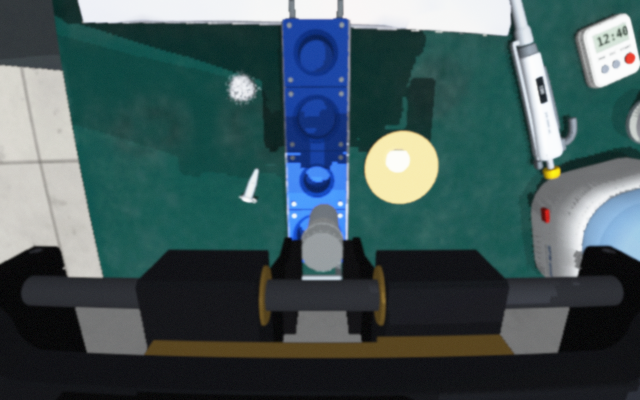

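The vial hangs upright, with its foot near (322,212). The vial well is at (317,180). I'm lowering to just above the mouth.

```bash
python3 -m crank '[[[0,-0.12,0.6],0],[[0,0,1],0],[[0,0,1],0],[[0,0,0.8],0],[[0,0,0.5],0],[[0,0,0],0],[[0,0,0],0]]'
python3 - <<'E'
from h import *
s,im=shot("wrist","w7");print(s["ee_pos"],yaw(s),s["time"],s["width"],s["grip_force"])
cv2.imwrite("pics/w7c.png",cv2.resize(im[90:290,220:420,::-1],None,fx=3,fy=3))
print(project("wrist",s,[[.5597,-.292,.052],[*s["ee_pos"][:2],s["ee_pos"][2]-.055]]))
E
```

```text
time: 13.22
ee_pos: [0.5602, -0.2938, 0.1164]
eef_rot: [0.712, 0.702, 0.0, 0.001]
ft_force: [0.4, 0.4, -0.3]
width: 0.0207
grip_force: 15.0
[ 0.5602 -0.2938  0.1164] 89.13580650363174 13.225 0.020743650675142934 14.998101443052292
[[319.391  214.5566]
 [320.0444 221.6155]]
```

View pics/w7c.png

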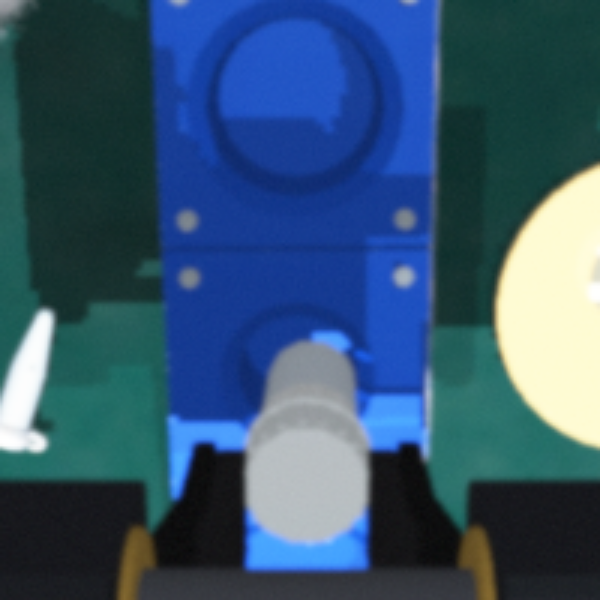

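The vial is upright above its well with cap top at TCP height. Its foot at (323,215) is about 2 mm too far in +x of the well at (320,210). I'm lowering into the well.

```bash
python3 -m crank '[[[0,-0.06,0.2],0],[[0,0,0.3],0],[[0,0,0.3],0],[[0,0,0.2],0],[[0,0,0.1],0],[[0,0,0.1],0],[[0,0,0],0]]'
python3 - <<'E'
from h import *
s,im=shot("wrist","w8");print(s["ee_pos"],yaw(s),s["time"],s["width"],s["ft_force"])
cv2.imwrite("pics/w8c.png",cv2.resize(im[90:290,220:420,::-1],None,fx=3,fy=3))
E
```

```text
time: 14.15
ee_pos: [0.5578, -0.2938, 0.0794]
eef_rot: [0.712, 0.702, -0.0, -0.0]
ft_force: [0.1, 0.3, 0.1]
width: 0.0205
grip_force: 15.0
[ 0.5578 -0.2938  0.0794] 89.12784784498375 14.15 0.020533090021813586 [0.0764 0.2721 0.1061]
```

```bash
python3 -m crank '[[[0,0,0.08],0],[[0,0,0.08],0],[[0,0,0],0]]'; python3 -m crank '[[[0,0,0.08],0],[[0,0,0.08],0],[[0,0,0],0]]'
python3 - <<'E'
from h import *
s,im=shot("wrist","w8");print(s["ee_pos"])
cv2.imwrite("pics/w8c.png",cv2.resize(im[90:290,220:420,::-1],None,fx=3,fy=3))
E
```

```text
time: 14.58
ee_pos: [0.5593, -0.2943, 0.0766]
eef_rot: [0.712, 0.702, 0.001, 0.002]
ft_force: [-0.7, -0.4, 11.5]
width: 0.0205
grip_force: 15.0
time: 14.95
ee_pos: [0.5601, -0.2946, 0.0728]
eef_rot: [0.713, 0.702, 0.001, 0.003]
ft_force: [-0.0, 0.3, 15.8]
width: 0.0208
grip_force: 15.1
[ 0.5601 -0.2946  0.0728]
```

View pics/w8c.png

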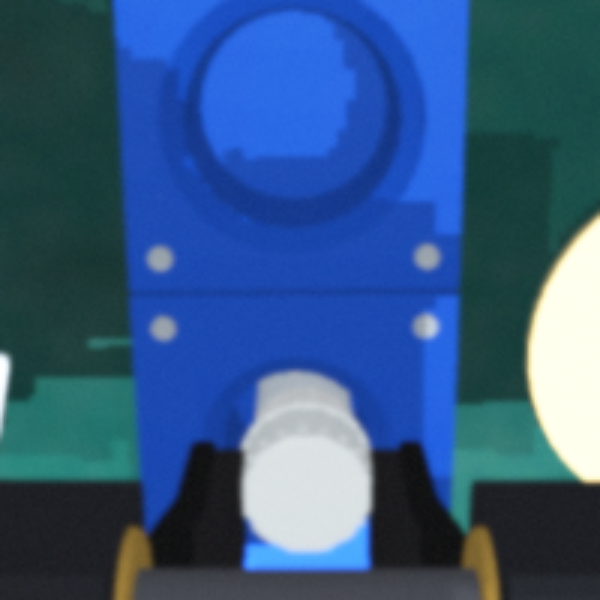

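The vial bottomed: the force rose to 15 N and the cap slid in the grip. I'm releasing it and going to the small tube.

```bash
python3 -m crank '[[[0,0,0],0],[[0,0,0],0],[[0,0,0],0],[[0,0,0],0],[[0,0,-0.5],0],[[0,0,-1],0],[[0,0,-1],0],[[0,0,-1],0],[[0,0,-1],0],[[0,0,-0.8],0],[[0,0,0],0]]' 1
python3 - <<'E'
from h import *
s,im=shot("wrist","w9");print(s["ee_pos"],project("wrist",s,[[.5597,-.292,.08]]))
cv2.imwrite("pics/w9c.png",cv2.resize(im[20:290,220:420,::-1],None,fx=2,fy=2))
E
python3 -m crank '[[[1,-0.13,0],0],[[1,-0.13,0],0],[[1,-0.13,0],0],[[1,-0.13,0],0],[[1,-0.13,0],0],[[1,-0.13,0],0],[[1,-0.13,0],0],[[1,-0.13,0],0],[[1,-0.13,0],0],[[1,-0.13,0],0],[[1,-0.13,0],0],[[1,-0.13,0],0]]'
python3 -m crank '[[[1,-0.13,0],0.1],[[1,-0.13,0],0.1],[[1,-0.13,0],0],[[0.4,0,0],0],[[0,0,0],0],[[0,0,0],0]]'
python3 - <<'E'
from h import *
s,im=shot("wrist","w10");print(s["ee_pos"],yaw(s),s["time"]);print(project("wrist",s,[[.508,.170,.092]]))
caps(s,im,.04);print(rows(s,[.508,.170,.065]))
cv2.imwrite("pics/w10c.png",cv2.resize(im[20:300,220:420,::-1],None,fx=2,fy=2))
cv2.imwrite("pics/wcomb.png",np.hstack([cv2.imread("pics/w10c.png")[:540],cv2.imread("pics/w9c.png")[:540]]))
E
```

```text
time: 16.38
ee_pos: [0.5589, -0.294, 0.232]
eef_rot: [0.712, 0.702, 0.001, 0.002]
ft_force: [-0.0, -0.5, -0.7]
width: 0.0871
grip_force: 0.0
[ 0.5589 -0.294   0.232 ] [[320.8044 184.3829]]
time: 17.92
ee_pos: [0.5158, 0.0678, 0.228]
eef_rot: [0.712, 0.702, -0.001, -0.0]
ft_force: [0.5, 0.2, 0.1]
width: 0.0868
grip_force: 0.0
time: 18.68
ee_pos: [0.5083, 0.1677, 0.2285]
eef_rot: [0.723, 0.691, -0.0, 0.0]
ft_force: [0.2, -0.8, 0.7]
width: 0.0868
grip_force: 0.0
[0.5083 0.1677 0.2285] 87.43851521870282 18.675
[[320.2676 188.4326]]
[  0   0  21  14 253] [9.3953 5.9012] [0.2547 0.3406 0.092 ]
[ 22   0  69  10 415] [48.2361  3.094 ] [0.2914 0.3383 0.092 ]
[  25    6   73   37 1842] [63.8279 22.6401] [0.3025 0.3217 0.092 ]
[  40   50   60   61 2861] [71.3149 82.395 ] [0.2995 0.2737 0.092 ]
[ 301   76   43   44 1465] [322.0184  97.4082] [0.5131 0.2481 0.092 ]
[  48  120   68   37 1735] [ 84.7222 140.7706] [0.301  0.2236 0.092 ]
[  0 125  51  36 897] [ 30.2285 147.3322] [0.246  0.2212 0.092 ]
[   0  157  111   32 1546] [ 38.7639 169.7658] [0.2491 0.2002 0.092 ]
[306 170  34  30 682] [321.5161 186.1349] [0.5092 0.1721 0.092 ]
[  0 192  33  28 513] [ 11.8947 201.4308] [0.2115 0.1714 0.092 ]
[611 206  29  54 917] [628.0774 232.0131] [0.809  0.1127 0.092 ]
(array([ 0.0785, -0.0096,  5.4505]), None)
```

View pics/wcomb.png

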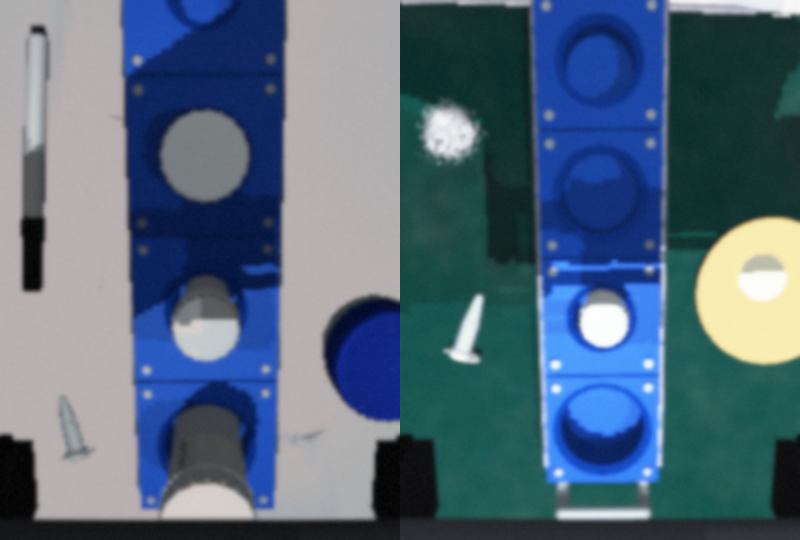

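Right: the vial stands upright in its well. Left: the small tube's cap centre is at (322.5,184.5), which is (0.5095,0.172). Descending to grasp it, with a longer close this time.

```bash
python3 -m crank '[[[0.14,0.04,0.5],0],[[0,0,1],0],[[0,0,1],0],[[0,0,1],0],[[0,0,1],0],[[0,0,0.6],0],[[0,0,0.35],0],[[0,0,0],0],[[0,0,0],0]]' 0.7; python3 -m crank '[[[0,0,0],0],[[0,0,0],0],[[0,0,0],0],[[0,0,0],0],[[0,0,0],0],[[0,0,0],0],[[0,0,0],0]]' 0 20
```

```text
time: 19.85
ee_pos: [0.51, 0.1736, 0.0662]
eef_rot: [0.722, 0.692, 0.001, 0.0]
ft_force: [0.1, 0.8, -1.3]
width: 0.0603
grip_force: 0.0
time: 20.72
ee_pos: [0.5094, 0.1733, 0.0654]
eef_rot: [0.722, 0.692, 0.0, 0.0]
ft_force: [-0.6, 0.3, 0.1]
width: 0.0289
grip_force: 20.0
```

```bash
python3 -m crank '[[[0,0,-0.3],0],[[0,0,-0.7],0],[[0,0,-1],0],[[0,0,-1],0],[[0,0,-1],0],[[0,0,-1],0],[[0,0,-0.6],0],[[-0.4,0,0],0],[[-0.8,0.2,0],0],[[-1,0.2,0],0],[[-1,0.2,0],0],[[-1,0.2,0],0]]'; python3 -m crank '[[[-1,0.2,0],0],[[-1,0.2,0],0],[[-1,0.2,0],0],[[-1,0.2,0],0],[[-1,0.2,0],0],[[-1,0.2,0],0],[[-0.8,0.2,0],0],[[-0.4,0.2,0],-0.2],[[0,0,0],0],[[0,0,0],0]]'
python3 - <<'E'
from h import *
s,im=shot("wrist","w11");print(s["ee_pos"],yaw(s),s["time"],s["width"],s["grip_force"])
print(rows(s,[.5605,-.171,.065]))
print(project("wrist",s,[[.5605,-.171,.052],[*s["ee_pos"][:2],s["ee_pos"][2]-.049]]))
cv2.imwrite("pics/w11c.png",cv2.resize(im[20:290,220:420,::-1],None,fx=2,fy=2))
E
```

```text
time: 22.22
ee_pos: [0.5272, 0.0443, 0.2318]
eef_rot: [0.722, 0.691, -0.001, -0.001]
ft_force: [-0.2, -0.2, 0.1]
width: 0.029
grip_force: 20.0
time: 23.48
ee_pos: [0.5664, -0.1706, 0.233]
eef_rot: [0.712, 0.702, 0.0, -0.0]
ft_force: [-0.5, 0.7, -0.7]
width: 0.0295
grip_force: 20.0
[ 0.5664 -0.1706  0.233 ] 89.1504978611651 23.475 0.029514461852557645 19.999544257298112
(array([-0.0199, -0.1928,  5.6002]), None)
[[315.076  180.5124]
 [320.1399 224.8088]]
```

View pics/w11c.png

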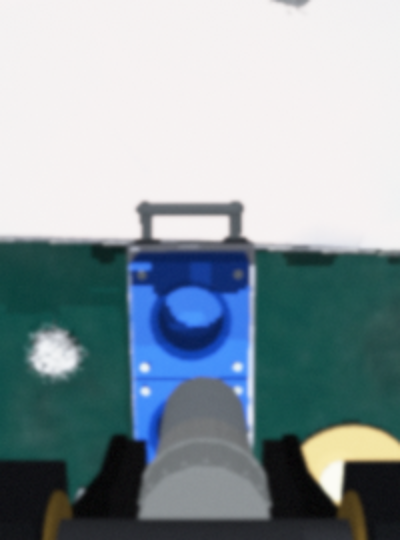

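The held tube is upright, and the well at (315,181) matches the prediction. I'm correcting x by -6 mm and lowering in.

```bash
python3 -m crank '[[[0,-0.2,0.4],0],[[0,0,0.9],0],[[0,0,1],0],[[0,0,1],0],[[0,0,0.6],0],[[0,0,0.3],0],[[0,0,0],0],[[0,0,0],0]]'; python3 -m crank '[[[0,0,0.2],0],[[0,0,0.3],0],[[0,0,0.3],0],[[0,0,0.3],0],[[0,0,0.2],0],[[0,0,0],0]]';python3 -m crank '[[[0,0,0.1],0],[[0,0,0],0]]'
```

```text
time: 24.52
ee_pos: [0.5612, -0.1714, 0.1083]
eef_rot: [0.712, 0.702, 0.0, 0.001]
ft_force: [0.2, -0.6, 0.6]
width: 0.029
grip_force: 20.0
time: 25.28
ee_pos: [0.5603, -0.1713, 0.0678]
eef_rot: [0.712, 0.702, -0.0, -0.0]
ft_force: [0.4, 0.5, -0.8]
width: 0.029
grip_force: 20.0
time: 25.52
ee_pos: [0.5607, -0.1714, 0.0655]
eef_rot: [0.712, 0.702, 0.0, 0.0]
ft_force: [0.6, 0.4, -0.5]
width: 0.029
grip_force: 20.0
```

```bash
python3 -m crank '[[[0,0,0.1],0],[[0,0,0],0]]';python3 -m crank '[[[0,0,0],0],[[0,0,0],0],[[0,0,0],0],[[0,0,0],0],[[0,0,-0.5],0],[[0,0,-1],0],[[0,0,-1],0],[[0,0,-1],0],[[0,0,-1],0],[[0,0,-1],0],[[0,0,-0.2],0],[[0,0,0],0]]' 1
python3 - <<'E'
from h import *
s,im=shot("wrist");print(s["ee_pos"])
cv2.imwrite("pics/w12c.png",cv2.resize(im[20:290,220:420,::-1],None,fx=2,fy=2))
E
python3 -m crank '[[[1,-0.13,0],0],[[1,-0.13,0],0],[[1,-0.13,0],0],[[1,-0.13,0],0],[[1,-0.13,0],0],[[1,-0.13,0],0],[[1,-0.13,0],0],[[1,-0.13,0],0],[[1,-0.13,0],0],[[1,-0.13,0],0],[[1,-0.13,0],0],[[1,-0.13,0],0]]'
python3 -m crank '[[[1,-0.13,0],0.2],[[0.8,-0.13,0],0],[[0,0,0],0],[[0,0,0],0]]'
python3 - <<'E'
from h import *
s,im=shot("wrist","w13");print(s["ee_pos"],yaw(s),s["time"]);print(project("wrist",s,[[.511,.244,.110]]))
caps(s,im,.058)
cv2.imwrite("pics/w13c.png",cv2.resize(im[20:290,220:420,::-1],None,fx=2,fy=2))
cv2.imwrite("pics/wcomb2.png",np.hstack([cv2.imread("pics/w13c.png"),cv2.imread("pics/w12c.png")]))
E
```

```text
time: 25.78
ee_pos: [0.5626, -0.1717, 0.0648]
eef_rot: [0.712, 0.702, 0.001, 0.002]
ft_force: [-0.5, 1.0, 14.0]
width: 0.0291
grip_force: 19.9
time: 27.28
ee_pos: [0.5606, -0.1713, 0.2336]
eef_rot: [0.712, 0.702, 0.0, 0.0]
ft_force: [0.0, 0.5, 0.0]
width: 0.0871
grip_force: 0.0
[ 0.5606 -0.1713  0.2336]
time: 28.82
ee_pos: [0.5185, 0.19, 0.2322]
eef_rot: [0.712, 0.702, -0.001, -0.0]
ft_force: [0.3, -0.9, -0.7]
width: 0.0872
grip_force: 0.0
time: 29.32
ee_pos: [0.5129, 0.2426, 0.2325]
eef_rot: [0.722, 0.692, -0.001, -0.0]
ft_force: [-0.0, -0.1, 0.6]
width: 0.087
grip_force: 0.0
[0.5129 0.2426 0.2325] 87.49921556799424 29.325
[[318.395  193.4373]]
[  0   0  25  38 831] [10.7918 18.3935] [0.2704 0.4012 0.11  ]
[  22    0   71   34 2027] [56.3444 14.5644] [0.3115 0.3994 0.11  ]
[  29   29   71   40 2030] [66.3946 47.7906] [0.3152 0.3738 0.11  ]
[  0  37  32  30 426] [18.1197 47.8005] [0.2721 0.3781 0.11  ]
[  42   78   64   61 2947] [ 75.3763 108.2094] [0.313  0.3263 0.11  ]
[  54  144   66   33 1444] [ 88.9896 162.7839] [0.315  0.2803 0.11  ]
[ 26 152  30  27 381] [ 44.2283 168.6745] [0.2714 0.2775 0.11  ]
[301 170  25  23 460] [314.4826 182.137 ] [0.5082 0.254  0.11  ]
[   0  176  122   56 3235] [ 43.668  196.4099] [0.2639 0.2525 0.11  ]
[310 186  31  23 285] [326.8421 199.993 ] [0.518  0.2379 0.11  ]
```

View pics/wcomb2.png

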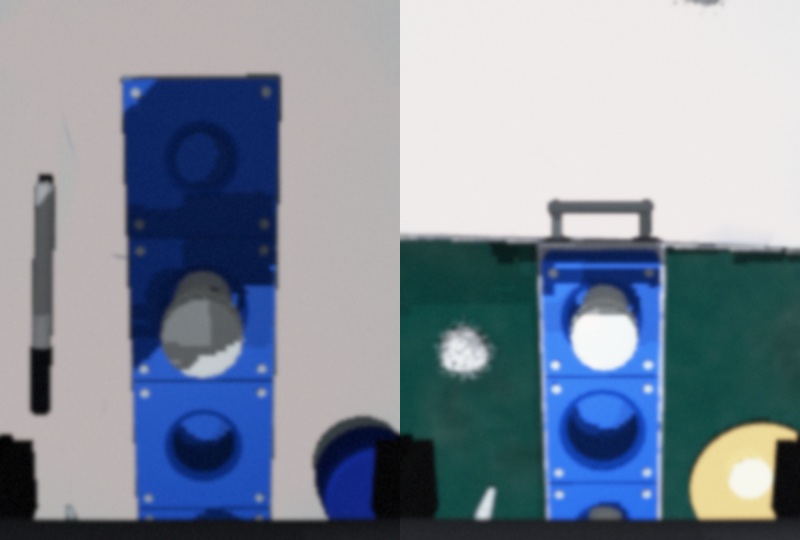

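Right: the small tube is seated. Left: the medium cap disc is centred at (321,188.5), which is (0.513,0.247). Grasping it.

```bash
python3 -m crank '[[[0.15,0,0.5],0],[[0,0,1],0],[[0,0,1],0],[[0,0,1],0],[[0,0,0.8],0],[[0,0,0.5],0],[[0,0,0.2],0],[[0,0,0],0],[[0,0,0],0]]' 0.75; python3 -m crank '[[[0,0,0],0],[[0,0,0],0],[[0,0,0],0],[[0,0,0],0],[[0,0,0],0],[[0,0,0],0],[[0,0,0],0]]' 0 25
```

```text
time: 30.5
ee_pos: [0.5136, 0.2483, 0.0841]
eef_rot: [0.722, 0.692, 0.001, 0.0]
ft_force: [-0.1, -0.4, 0.8]
width: 0.0657
grip_force: 0.0
time: 31.38
ee_pos: [0.5132, 0.248, 0.0834]
eef_rot: [0.722, 0.692, 0.0, 0.0]
ft_force: [-0.9, 0.5, 0.9]
width: 0.0341
grip_force: 25.0
```

```bash
python3 -m crank '[[[0,0,-0.3],0],[[0,0,-0.7],0],[[0,0,-1],0],[[0,0,-1],0],[[0,0,-1],0],[[0,0,-1],0],[[0,0,-0.7],0],[[-0.4,0,0],0],[[-0.8,0.15,0],0],[[-1,0.15,0],0],[[-1,0.15,0],0],[[-1,0.15,0],0]]'; python3 -m crank '[[[-1,0.15,0],0],[[-1,0.15,0],0],[[-1,0.15,0],0],[[-1,0.15,0],0],[[-1,0.15,0],0],[[-1,0.15,0],0],[[-1,0.15,0],0],[[-1,0.15,0],0],[[-1,0.15,0],0],[[-1,0.15,0],0],[[-1,0.15,0],0],[[-0.7,0.1,0],-0.2]]'; python3 -m crank '[[[0,0,0],0],[[0,0,0],0]]'
python3 - <<'E'
from h import *
s,im=shot("wrist","w14");print(s["ee_pos"],yaw(s),s["time"],s["width"],s["grip_force"])
print(rows(s,[.5603,-.231,.083]))
print(project("wrist",s,[[.5605,-.171,.092],[*s["ee_pos"][:2],s["ee_pos"][2]-.0694]]))
cv2.imwrite("pics/w14c.png",cv2.resize(im[20:290,220:420,::-1],None,fx=2,fy=2))
E
```

```text
time: 32.88
ee_pos: [0.5252, 0.1193, 0.2538]
eef_rot: [0.722, 0.691, -0.0, -0.0]
ft_force: [-0.0, -0.5, -0.3]
width: 0.0341
grip_force: 25.0
time: 34.38
ee_pos: [0.5618, -0.2339, 0.2536]
eef_rot: [0.713, 0.701, -0.0, -0.0]
ft_force: [0.6, -0.1, -1.4]
width: 0.0342
grip_force: 25.0
time: 34.62
ee_pos: [0.5626, -0.2308, 0.2541]
eef_rot: [0.712, 0.702, 0.0, -0.0]
ft_force: [0.9, -0.2, -1.2]
width: 0.034
grip_force: 25.0
[ 0.5626 -0.2308  0.2541] 89.13856361870297 34.625 0.03398999001732863 24.995633214712143
(array([-0.013 , -0.0753,  5.7042]), None)
[[317.3437 121.2326]
 [320.2796 214.8598]]
```

View pics/w14c.png

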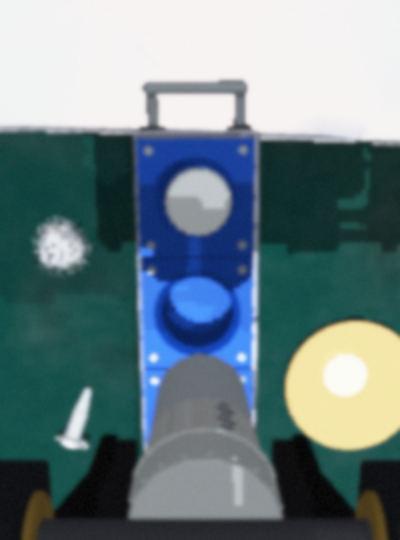

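The medium tube is upright and its well at (318.5,176) is lined up within a millimetre or two. Lowering in.

```bash
python3 -m crank '[[[0,-0.05,0.4],0],[[0,0,0.9],0],[[0,0,1],0],[[0,0,1],0],[[0,0,0.6],0],[[0,0,0.3],0],[[0,0,0],0],[[0,0,0],0]]'; python3 -m crank '[[[0,0,0.3],0],[[0,0,0.3],0],[[0,0,0.3],0],[[0,0,0.3],0],[[0,0,0.2],0],[[0,0,0],0]]';python3 -m crank '[[[0,0,0.1],0],[[0,0,0.05],0],[[0,0,0],0]]'
```

```text
time: 35.67
ee_pos: [0.5621, -0.2316, 0.1294]
eef_rot: [0.712, 0.702, 0.0, 0.001]
ft_force: [0.2, -0.3, 0.6]
width: 0.034
grip_force: 25.0
time: 36.42
ee_pos: [0.5612, -0.2315, 0.0858]
eef_rot: [0.712, 0.702, -0.0, -0.0]
ft_force: [-0.0, -0.2, -1.0]
width: 0.0341
grip_force: 25.0
time: 36.8
ee_pos: [0.5621, -0.2319, 0.0832]
eef_rot: [0.713, 0.702, 0.0, 0.001]
ft_force: [-2.9, 0.4, 8.2]
width: 0.0339
grip_force: 25.0
```

```bash
python3 -m crank '[[[0,0,0],0],[[0,0,0],0],[[0,0,0],0],[[0,0,0],0],[[0,0,-0.5],0],[[0,0,-1],0],[[0,0,-1],0],[[0,0,-1],0],[[0,0,-1],0],[[0,0,-0.9],0],[[0,0,0],0]]' 1
python3 - <<'E'
from h import *
s,im=shot("wrist");print(s["ee_pos"])
cv2.imwrite("pics/w15c.png",cv2.resize(im[20:290,220:420,::-1],None,fx=2,fy=2))
E
python3 -m crank '[[[1,-0.18,0],0],[[1,-0.18,0],0],[[1,-0.18,0],0],[[1,-0.18,0],0],[[1,-0.18,0],0],[[1,-0.18,0],0],[[1,-0.18,0],0],[[1,-0.18,0],0],[[1,-0.18,0],0],[[1,-0.18,0],0],[[0.9,-0.18,0],0.2],[[0,0,0],0]]'
python3 -m crank '[[[0,0,0],0]]'
python3 - <<'E'
from h import *
s,im=shot("wrist","w16");print(s["ee_pos"],yaw(s),s["time"]);print(project("wrist",s,[[.505,.0975,.136]]))
caps(s,im,.084)
cv2.imwrite("pics/w16c.png",cv2.resize(im[20:290,220:420,::-1],None,fx=2,fy=2))
cv2.imwrite("pics/wcomb3.png",np.hstack([cv2.imread("pics/w16c.png"),cv2.imread("pics/w15c.png")]))
E
```

```text
time: 38.17
ee_pos: [0.5626, -0.2316, 0.2473]
eef_rot: [0.712, 0.702, 0.001, 0.002]
ft_force: [0.4, 0.2, -1.7]
width: 0.0868
grip_force: 0.0
[ 0.5626 -0.2316  0.2473]
time: 39.72
ee_pos: [0.5061, 0.0985, 0.2434]
eef_rot: [0.721, 0.693, -0.0, -0.0]
ft_force: [0.7, -0.1, -0.5]
width: 0.087
grip_force: 0.0
time: 39.85
ee_pos: [0.507, 0.0954, 0.2434]
eef_rot: [0.722, 0.692, -0.0, -0.0]
ft_force: [0.0, -0.0, 0.5]
width: 0.0868
grip_force: 0.0
[0.507  0.0954 0.2434] 87.51311847033207 39.85
[[318.0579 197.5893]]
[ 27   0  76  19 780] [72.8667  5.9077] [0.3309 0.2526 0.136 ]
[  37   19   63   66 2863] [70.4921 54.4209] [0.3224 0.2188 0.136 ]
[ 93  27  20  61 383] [105.0418  59.329 ] [0.3496 0.2129 0.136 ]
[  46   95   72   42 2057] [ 83.8512 117.3928] [0.3235 0.1714 0.136 ]
[   0  100   50   42 1078] [ 24.9759 120.449 ] [0.2716 0.1727 0.136 ]
[ 598  135   42  107 2539] [623.8988 193.6479] [0.7667 0.0896 0.136 ]
[ 32 227  26  19 355] [ 44.9972 237.6451] [0.2619 0.0716 0.136 ]
```

View pics/wcomb3.png

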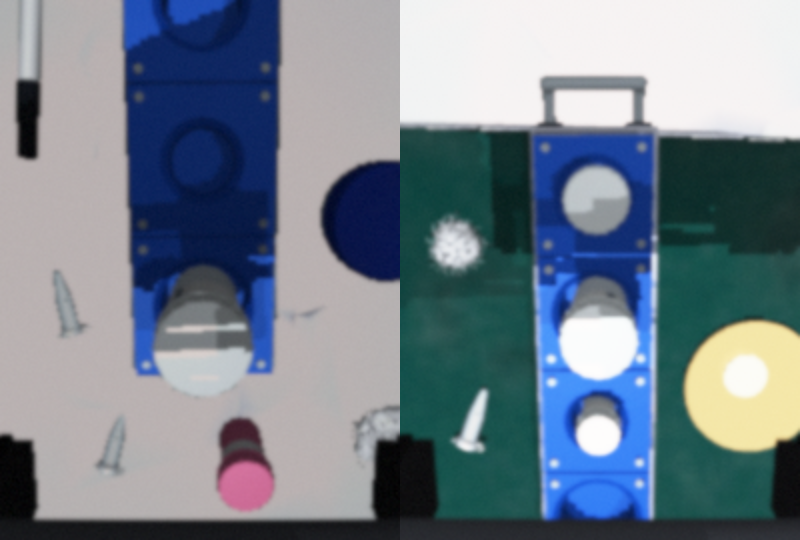

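Right: the medium tube is seated. Left: the big cap disc is centred at (321.5,193.5), which is (0.508,0.1005). The pink decoy at (343,262) is clear. Grasping the big tube.

```bash
python3 -m crank '[[[0.17,0.03,0.5],0],[[0,0,1],0],[[0,0,1],0],[[0,0,1],0],[[0,0,0.6],0],[[0,0,0.3],0],[[0,0,0.15],0],[[0,0,0],0],[[0,0,0],0]]' 0.85; python3 -m crank '[[[0,0,0],0],[[0,0,0],0],[[0,0,0],0],[[0,0,0],0],[[0,0,0],0],[[0,0,0],0],[[0,0,0],0]]' 0 30
```

```text
time: 41.02
ee_pos: [0.5086, 0.1015, 0.108]
eef_rot: [0.722, 0.692, 0.0, 0.0]
ft_force: [0.8, -0.5, 0.2]
width: 0.0739
grip_force: 0.0
time: 41.9
ee_pos: [0.5082, 0.1014, 0.1073]
eef_rot: [0.722, 0.692, -0.0, 0.0]
ft_force: [0.2, 0.6, 0.4]
width: 0.0403
grip_force: 30.0
```

```bash
python3 -m crank '[[[0,0,-0.3],0],[[0,0,-0.7],0],[[0,0,-1],0],[[0,0,-1],0],[[0,0,-1],0],[[0,0,-0.8],0],[[0,0,-0.3],0],[[-0.4,0,0],0],[[-0.8,0.17,0],0],[[-1,0.17,0],0],[[-1,0.17,0],0],[[-1,0.17,0],0]]'; python3 -m crank '[[[-1,0.17,0],0],[[-1,0.17,0],0],[[-1,0.17,0],0],[[-1,0.17,0],0],[[-1,0.17,0],0],[[-1,0.17,0],0],[[-1,0.17,0],0],[[-1,0.17,0],0],[[-1,0.17,0],0],[[-1,0.17,0],0],[[-0.6,0.1,0],0],[[-0.3,0,0],-0.2]]'; python3 -m crank '[[[0,0,0],0],[[0,0,0],0]]'
python3 - <<'E'
from h import *
s,im=shot("wrist","w17");print(s["ee_pos"],yaw(s),s["time"],s["width"],s["grip_force"])
print(rows(s,[.560,-.353,.107]))
caps(s,im,.028)
print(project("wrist",s,[[.56,-.353,.052],[.56,-.171,.092],[.5605,-.231,.11],[.56,-.292,.08],[*s["ee_pos"][:2],s["ee_pos"][2]-.0893]]))
cv2.imwrite("pics/w17c.png",cv2.resize(im[20:290,220:420,::-1],None,fx=2,fy=2))
E
```

```text
time: 43.4
ee_pos: [0.5224, -0.0274, 0.259]
eef_rot: [0.722, 0.691, -0.001, -0.001]
ft_force: [0.4, -0.3, -0.2]
width: 0.0398
grip_force: 30.0
time: 44.9
ee_pos: [0.5623, -0.3556, 0.2591]
eef_rot: [0.713, 0.702, -0.0, -0.001]
ft_force: [-0.2, 0.5, -0.8]
width: 0.04
grip_force: 30.0
time: 45.15
ee_pos: [0.563, -0.3536, 0.2601]
eef_rot: [0.712, 0.702, 0.0, -0.0]
ft_force: [1.0, -0.4, -0.3]
width: 0.0403
grip_force: 30.0
[ 0.563  -0.3536  0.2601] 89.14570714415729 45.15 0.04027033862107881 29.996387623250484
(array([ 0.016 , -0.0996,  5.104 ]), None)
[306   0  23  10 176] [316.4943   3.625 ] [ 0.5619 -0.1899  0.08  ]
[344   0   6 199 553] [346.566  107.5859] [ 0.589  -0.2824  0.08  ]
[ 506    0   64  114 3380] [534.4802  55.3772] [ 0.7688 -0.2342  0.08  ]
[ 570    0   60   35 1465] [597.0123  14.099 ] [ 0.8281 -0.1948  0.08  ]
[231  18  29  29 620] [243.8968  32.3032] [ 0.4946 -0.2128  0.08  ]
[ 296   26   42   48 1531] [317.0366  49.211 ] [ 0.5616 -0.2291  0.08  ]
[618  45  22  47 819] [630.0769  69.2149] [ 0.8722 -0.244   0.08  ]
[ 364   74   72   76 4168] [399.4263 112.1636] [ 0.6403 -0.2872  0.08  ]
[306 103  24  24 437] [317.3089 114.7963] [ 0.5607 -0.2887  0.08  ]
[  526   104   114   143 11904] [586.0011 177.4043] [ 0.8433 -0.354   0.08  ]
[241 113  20  35 344] [252.3547 132.6657] [ 0.4966 -0.3047  0.08  ]
[ 277  188   91   93 5831] [321.0784 241.6119] [ 0.5622 -0.4209  0.08  ]
[[318.1054 174.0456]
 [313.7026 -23.5999]
 [315.2686  46.4996]
 [316.6148 118.2408]
 [320.3955 206.5636]]
```

View pics/w17c.png

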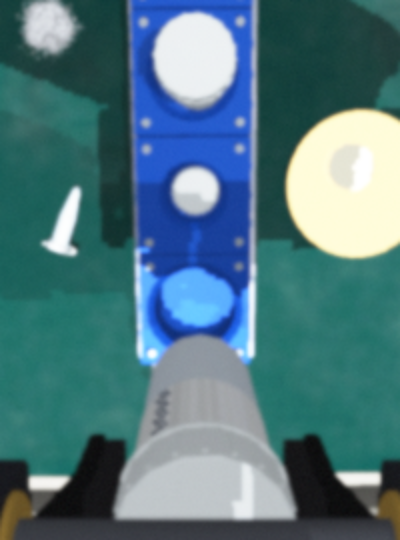

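The big tube is upright, and its well at (318,172.5) matches the prediction. Lowering in.

```bash
python3 -m crank '[[[0.03,-0.08,0.4],0],[[0,0,0.9],0],[[0,0,1],0],[[0,0,0.8],0],[[0,0,0.4],0],[[0,0,0.2],0],[[0,0,0],0],[[0,0,0],0]]'; python3 -m crank '[[[0,0,0.3],0],[[0,0,0.3],0],[[0,0,0.3],0],[[0,0,0.2],0],[[0,0,0.2],0],[[0,0,0],0]]';python3 -m crank '[[[0,0,0.1],0],[[0,0,0.05],0],[[0,0,0],0]]'
```

```text
time: 46.2
ee_pos: [0.5611, -0.3536, 0.1503]
eef_rot: [0.712, 0.702, 0.0, 0.001]
ft_force: [-0.1, 0.5, -1.6]
width: 0.04
grip_force: 30.0
time: 46.95
ee_pos: [0.5604, -0.3534, 0.1098]
eef_rot: [0.712, 0.702, -0.0, -0.0]
ft_force: [-0.3, -0.5, -0.9]
width: 0.0401
grip_force: 30.0
time: 47.32
ee_pos: [0.5611, -0.354, 0.1073]
eef_rot: [0.713, 0.702, 0.0, 0.001]
ft_force: [-1.4, 0.4, 6.5]
width: 0.0403
grip_force: 30.0
```

Contact at the expected height. Releasing, lifting clear and backing off, then checking.

```bash
python3 -m crank '[[[0,0,0],0],[[0,0,0],0],[[0,0,0],0],[[0,0,0],0],[[0,0,-0.5],0],[[0,0,-1],0],[[0,0,-1],0],[[0,0,-1],0],[[0,0,-1],0],[[0,0,-0.5],0]]' 1
python3 -m crank '[[[0,-1,0],0],[[0,-1,0],0],[[0,-1,0],0],[[-0.5,-1,0],0],[[-1,-0.5,0],0],[[-1,0,0],0],[[-1,0,0],0],[[0,0,0],0],[[0,0,0],0]]'
python3 - <<'E'
from h import *
s,im=shot("scene");t,im2=shot("top");print(s["ee_pos"])
a=cv2.resize(im[130:240,310:430,::-1],None,fx=3.3,fy=3.3,interpolation=3)
b=cv2.resize(im2[160:215,355:470,::-1],(396,190),interpolation=3)
b=np.vstack([b,np.zeros((a.shape[0]-190,396,3),np.uint8)])
cv2.imwrite("pics/fin.png",np.hstack([a,b]))
E
```

```text
time: 48.58
ee_pos: [0.5612, -0.3536, 0.2587]
eef_rot: [0.712, 0.702, 0.0, 0.002]
ft_force: [-1.0, 0.2, -1.6]
width: 0.0871
grip_force: 0.0
time: 49.7
ee_pos: [0.4244, -0.4555, 0.2557]
eef_rot: [0.712, 0.702, 0.0, -0.0]
ft_force: [0.5, 0.5, 0.2]
width: 0.0872
grip_force: 0.0
[ 0.4244 -0.4555  0.2557]
```

View pics/fin.png

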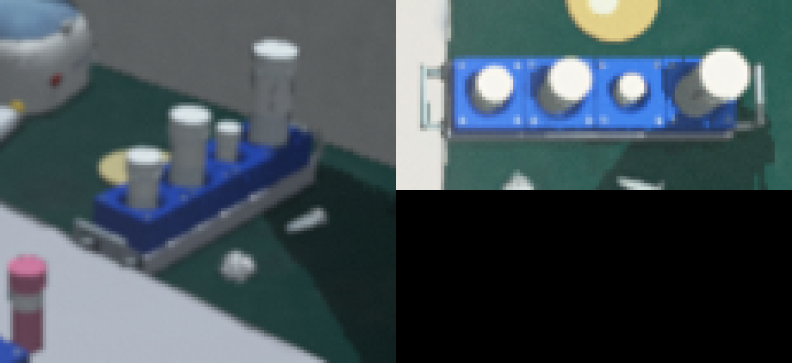

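All four tubes stand upright and seated. In the scene crop the caps are at (148,158), (190,115), (228,130) and (275,50), and the gripper is clear.

```bash
python3 -c "from bench import r; print(r.close_job())"
```

```text
the job is handed in; nothing more can be done
None
```

All four tubes were moved in order, shortest to tallest, each into the well bored for its size; the last pictures show them seated and upright, and the job was handed in at about 50 s.

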